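# Load the translation stage and wind the specimen under the objective

## Task

Set the oblong specimen block down flat in the tray on top of the microscope's translation stage, let go, and then turn the round knob that hangs under the stage's front edge until the block is centred beneath the tapered objective (not the straight, wide camera barrel), and let go of the knob. Once the block is loaded, move the carriage only with the knob: do not touch the carriage or the block again. Do not bump the two overhanging heads, and leave everything else on the table where it is.

Things in the scene. Friction and masses are not known exactly. Their poses are not given: they have to be found in the camera images.
- stage: Fixed translation stage; place and yaw vary. Origin on the table below mid-travel; x away from the robot, y left along the travel. Black deck x -56..90, y +-180 mm, underside 160 and top 172 mm up. Carried at the rear only: base plate 16 mm high, x 0..58, y +-150; legs at x 25..55, y +-(80..120). Two levelling screws, d 18, hang 22 mm below the deck at x -40, y +-150.
- tray_floor (a point): Centre of the floor of the shallow tray on the sliding aluminium carriage (72 by 78 mm), 184 mm above the table. Inside 42 mm (stage x) by 60 mm (stage y); rim 4 mm thick, 5 mm high. Axes as stage; it slides along stage y only, at stage x = 0.
- knob_centre (a point): Centre of the round black knob hanging under the deck on a vertical axis at stage x -50, y 0: d 36, 45 mm high, centre 80 mm above the table, 80 mm below the deck's underside; spindle d 14. 12 mm of it stick out past the deck's front edge; only the table is below. Can be gripped across its diameter from the robot's side with the gripper tilted about 45 degrees.
- travel_knob (a joint): Knob angle, rad, positive anticlockwise seen from above; stops at +-2.83, starts within +-0.2. Geared to the carriage: 45 mm per rad, towards stage +y for positive turns (stage y of tray = 0.045 x angle). Friction about 0.17 N m; stays where it is left. The 75 to 120 mm needed, either way, take more than one grip.
- objective_tip (a point): Lowest point of the tapered steel objective (12 mm wide at the tip, 30 mm from 24 mm higher), 238 mm above the table, at stage x 0 and 85 to 110 mm left or right of the stage's middle (varies). Hangs on a black arm 22 mm wide, 345 to 375 mm up, from a post d 30, 387 mm high, 105 mm behind it in stage x. Axes as stage.
- camera_tip (a point): Lower end of the other head over the stage: a straight steel camera barrel, diameter 44 mm, 270 mm above the table, at stage x = 0, on the other side; same arm and post as the objective's. Not the target.
- specimen_centre (a point): Centre of the loose grey oblong specimen block, 36 (own x) by 54 (own y) by 36 mm high, 18 mm above its underside, with a polished steel disc on top; about 0.12 kg; lies upright on the table in one of three spots, any yaw. In the tray its own y lies along stage y (either way round).
- puck_center (a point): Centre of a round grey puck, d 40, 24 mm high. Bystander.
- cube_mount_centre (a point): Centre of a square grey mount, 34 by 34 by 30 mm high. Bystander.
- lens_jar_centre (a point): Centre of a small glass jar with black cap, d 40, 50 mm high, under the deck at one side of the knob. Bystander.
- solvent_bottle_centre (a point): Centre of a white bottle, d 52, 110 mm high, left of the stage. Bystander.
- lens_case_centre (a point): Centre of a flat black case, 62 by 110 by 30 mm high, right of the stage. Bystander.
- hex_driver_grip (a point): Handle of a screwdriver with black handle, 150 mm long, about 25 mm high, lying on the table in front of the stage. Bystander.
- post_centre (a point): Centre of a loose steel post, d 13, 70 mm high, on a foot d 40 mm. Bystander.
There are look-alikes about, which are no part of the job. Leave any blue or pink look-alike of the part that bears specimen_centre alone.

How it is judged (in metres and radians):
On the way:
1. the specimen block sits flat in the tray, released, before the carriage is moved (x of specimen_centre in the frame of tray_floor between -0.007 and 0.007 m and y of specimen_centre in the frame of tray_floor between -0.007 and 0.007 m and z of specimen_centre in the frame of tray_floor between 0.015 and 0.021 m and angle between specimen_centre's own z axis and vertical below 0.06 rad and angle between the y axis of specimen_centre and the y axis of tray_floor, either way round below 0.2 rad and contact force between the fingers and specimen below 0.1 N and distance of tray_floor from where it was at the start of the episode below 0.02 m), for 0.2 s.
At the end, for the whole second after the job is handed in: The specimen block rests flat in the tray (centre within 7 mm of the tray's centre along both sides, long side along the tray within 0.2 rad), and its centre is within 7 mm, seen from above, of the objective's axis; everything is at rest and released (x of specimen_centre in the frame of tray_floor between -0.007 and 0.007 m and y of specimen_centre in the frame of tray_floor between -0.007 and 0.007 m and z of specimen_centre in the frame of tray_floor between 0.015 and 0.021 m and angle between specimen_centre's own z axis and vertical below 0.06 rad and angle between the y axis of specimen_centre and the y axis of tray_floor, either way round below 0.2 rad and horizontal distance between specimen_centre and objective_tip below 0.007 m and velocity of joint travel_knob between -0.05 and 0.05 rad/s and linear speed of specimen below 0.02 m/s); the robot touches nothing.
It fails at once if the carriage or the block is touched by the robot after the carriage has been moved more than 20 mm (distance of tray_floor from where it was at the start of the episode above 0.02 m and (contact force between any of the fingers, the arm and carriage above 0.5 N or contact force between any of the fingers, the arm and specimen above 0.5 N)).
It fails at once if a head over the stage is bumped (more than 3 N), by the robot or by the block (contact force between any of the fingers, the arm, specimen and objective_head above 3 N or contact force between any of the fingers, the arm, specimen and camera_head above 3 N).
It fails at once if one of the other things on the table is moved more than 30 mm (distance of any of puck_center, cube_mount_centre, lens_jar_centre, solvent_bottle_centre, lens_case_centre, hex_driver_grip, post_centre from where it was at the start of the episode above 0.03 m).
It also fails if it takes over 72 s, if anything falls off the work surface, if the arm or the gripper's body presses on something with over 40 N, if the wrist force passes 120 N, or if a joint passes its speed limit or range.

## Robot

A 6-joint arm with a two-finger parallel gripper is mounted at the origin on the work surface. World frame = base frame: x ahead of the robot, y to its left, z up, the work surface at z = 0. Lengths are in mm, angles in degrees, forces in N, time in s.
With the tool pointing down it reaches from about 350 to 850 mm from the base axis. Payload 8.1 kg.
Tool frame: the origin (TCP) lies at the very end of the fingers, on their centre line; the grasp point (between the pads) lies 19 mm behind it (r.grip_depth is the distance from the TCP to the grasp point, in mm); y points along the fingers, z is the direction in which the jaws open and shut, and the axes are right-handed (so a half turn about y gives the same grasp; the last joint's range is limited). The gripper opens to 85 mm and grips with 20 to 120 N. Pads are 22 mm wide; open, the fingers measure 114 mm over their backs; the gripper's body (76 mm by 85 mm) begins 54 mm behind the grasp point. The pads swing forward as they close: fully open they stand 13 mm farther back than shut.
Start: joints at [71.826, 7.471, 85.268, -0, 87.261, -4.893], TCP at [137.815, 583.963, 231.292] pointing down, gripper open.
Joint ranges: [-169.43, 169.43], [-51.17, 129.36], [1.28, 143.12], [-76.62, 256.62], [0, 156.53], [-152.29, 152.29]. Speed limits (degrees/s): [136.94, 136.94, 159.86, 180, 180, 180].

## Interface

Orientations are given as [roll, pitch, yaw] about the fixed x, y, z axes, in that order (R = Rz(yaw) Ry(pitch) Rx(roll)).
In Python, from bench import readout, eyes, r gives the robot as it stands. The module is installed in compiled form; this text tells all that it offers.
- The arm moves only by the tool move_arm, never from a script. Its argument "motion" is text: rows parted by semicolons, each of 6 numbers parted by spaces: the shift along the world's x, y, z in cm, then the turn, a rotation vector about the world's x, y, z in degrees. A call has 1 to 10 rows; each row is the pose to reach, as a shift and turn from the pose commanded when the call began; what a row does not reach only later rows make up. A row lasts 1/12 s, in which the tool goes at most 41.7 mm and 7.16 degrees, less where a joint would pass 70% of its speed; a pose out of reach is approached as far as the arm can. A call with a gripper value outside its range is refused whole. "fingers" is the finger opening in cm, from 0 to 8.54, set as the call begins (left out, the last holds). The fingers move at their own pace and stop on an object; "squeeze" is the grip in N (left out, the last holds). Time passes only in rows, so rows that repeat a pose let the fingers close. It gives the time, the measured TCP pose, the force and the opening at its end, in the units of the state.
- readout.sense(): the state, without advancing time (a new reading comes with each control period).
- eyes.snapshot(name): name is "scene" or "top"; returns a dict with "image" (400x640x3 uint8, blue, green, red), "fx", "fy", "cx", "cy" (pixels), "world_to_cam" (4x4, takes a point from world to camera coordinates). Camera axes: x right, y down, z forward; pixel columns grow to the right and rows downward; lengths in mm; the calibration is good to about 2 mm. A picture is of the moment at which its call begins. There is no depth.
- r.hand_in(): hands the job in, once; it reports no verdict.
The state is a dict: "time": time; "joint_pos": joint angles; "qd": joint speeds; "joint_efforts": joint torques, N m; "tool_pos": TCP position; "tcp_rot": TCP orientation; "ft_force": force on the tool from outside, world axes, zero at the start; "wrist_torque": the same for the moment, N m; "finger_gap": finger opening in mm.
Only numpy, scipy, OpenCV 4.12 (cv2) and the standard library are available. Lean on these libraries where they do the work, as an engineer would, in place of code of your own. Each camera call takes 0.05 s, during which the arm holds its last target. There are 200 camera calls.

## Working session

There is one attempt and no reset: what is moved stays moved. The work goes in short steps, Python scripts to look and compute and a tool call to move; the robot and the scene stay as the last step left them, time stands still between calls to the robot, and variables do not carry over. Pictures are saved under pics/ and viewed, about 8 in all and at most 12, crops included, and the job is handed in when it is done.

Besides the shell and the picture viewer there is one more tool, called after "Emit:" as name(argument=value, ...) on one line, values as JSON. move_arm: Moves the arm, as the interface text tells. Its arguments: {"type":"object","properties":{"motion":{"type":"string"},"fingers":{"type":"number"},"squeeze":{"type":"number"}},"required":["motion"]}

```bash
mkdir -p pics; cat > h.py <<'E'
import numpy as np, cv2
from bench import readout, eyes, r
def snap(n,f):
    s=eyes.snapshot(n); cv2.imwrite('pics/'+f,s['image']); return s
def ray(s,u,v,z):
    T=np.array(s['world_to_cam']);R=T[:3,:3];c=-R.T@T[:3,3]
    d=R.T@np.array([(u-s['cx'])/s['fx'],(v-s['cy'])/s['fy'],1]);return c+d*(z-c[2])/d[2]
def proj(s,p):
    T=np.array(s['world_to_cam']);q=T[:3,:3]@np.array(p,float)+T[:3,3];return (q[0]/q[2]*s['fx']+s['cx'],q[1]/q[2]*s['fy']+s['cy'])
E
python3 - <<'E'
from h import *
a=snap('scene','s0.png');b=snap('top','t0.png')
for s in(a,b):
    T=np.array(s['world_to_cam']);print(s['fx'],s['cx'],s['cy'],(-T[:3,:3].T@T[:3,3]).round(),T[:3,:3].round(2).tolist())
print(readout.sense())
E
```

```text
384.3297420132621 316.8266767069817 199.45450786244209 [ 358. -743.  765.] [[0.96, -0.27, -0.02], [-0.18, -0.58, -0.8], [0.2, 0.77, -0.61]]
452.53432700748886 315.9012154872569 198.60439957928276 [ 455.   24. 1334.] [[-0.02, -1.0, 0.02], [-1.0, 0.01, -0.1], [0.1, -0.02, -0.99]]
{'time': 0.1, 'joint_pos': array([ 7.18265602e+01,  7.51154459e+00,  8.53246011e+01,  9.13327039e-04,
        8.72614837e+01, -4.89081710e+00]), 'qd': array([-0.08178909, -0.08213511, -0.16838617,  0.02769741, -0.00430558,
        0.05245289]), 'joint_efforts': array([ 1.20946628e-03, -5.70956969e+01, -5.01939797e+01, -2.43937830e-04,
        8.28504941e-03,  8.14027271e-05]), 'tool_pos': array([137.64420128, 583.47890086, 230.32640627]), 'tcp_rot': array([-9.00971962e+01,  9.23250068e-03, -1.32826750e+01]), 'ft_force': array([ 0.0411711 ,  0.33556771, -0.37733601]), 'wrist_torque': array([-0.03754466, -0.00263592, -0.01196329]), 'finger_gap': 85.27452041852855}
```

View pics/s0.png

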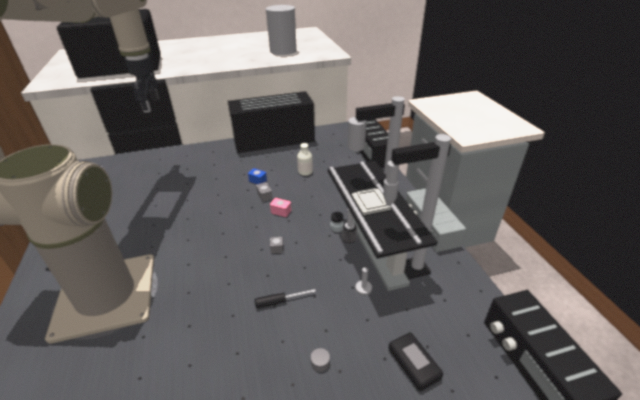

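View pics/t0.png

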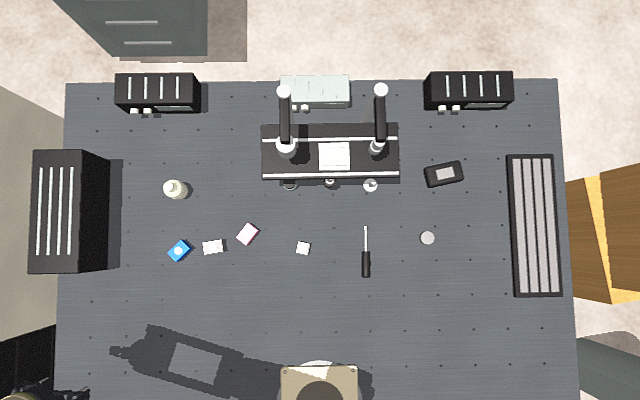

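The scene view shows the grey specimen at about (264,190), with pink and blue look-alikes beside it. In the top view the specimen is at (213,246), the tray at (334,156) and the heads at (288,148) and (378,147). I'll zoom in next and measure.

```bash
python3 - <<'E'
from h import *
a=cv2.imread('pics/s0.png');b=cv2.imread('pics/t0.png')
A=cv2.resize(a[90:250,320:480],(400,400),interpolation=3)
B=cv2.resize(b[100:200,250:410],(640,400),interpolation=3)[:, :400]
B2=cv2.resize(b[70:200,250:410],None,fx=2.5,fy=2.5,interpolation=3)
C=cv2.resize(b[215:275,160:320],None,fx=2.5,fy=2.5,interpolation=3)
o=np.zeros((600,800,3),np.uint8);o[:400,:400]=A;o[:325,400:800]=B2;o[400:550,:400]=C
cv2.imwrite('pics/z0.png',o)
s=eyes.snapshot('top')
g=s['image'].astype(int);mx=g.max(2);mn=g.min(2)
m=((mn>170)).astype(np.uint8)
n,l,st,c=cv2.connectedComponentsWithStats(m)
for i in range(1,n):
    if st[i,4]>25 and 110<c[i][0]<500 and 75<c[i][1]<290:
        cn=cv2.findContours((l==i).astype(np.uint8),0,1)[0][0]
        print(st[i],c[i].round(1),cv2.minAreaRect(cn), [ray(s,*c[i],z).round(1).tolist() for z in(36,189)])
# deck dark region
m=((mx<45)).astype(np.uint8);m[:118]=0;m[190:]=0;m[:,:255]=0;m[:,405:]=0
ys,xs=np.nonzero(m);print(xs.min(),xs.max(),ys.min(),ys.max())
E
```

```text
[446  75   3  22  51] [447.2  84.8] ((447.0, 85.5), (21.0, 2.0), 90.0) [[916.7, -396.8, 36.0], [862.3, -347.2, 189.0]]
[463  75   3  22  47] [464.   85.3] ((464.0, 85.5), (21.0, 2.0), 90.0) [[914.8, -446.9, 36.0], [860.6, -391.4, 189.0]]
[479  75   4  21  49] [480.7  85.6] ((480.674560546875, 84.99127960205078), (20.124860763549805, 2.3470680713653564), 87.1375961303711) [[913.4, -497.0, 36.0], [859.4, -435.5, 189.0]]
[496  75   4  21  49] [497.4  84.9] ((497.4689025878906, 85.00193786621094), (20.1481876373291, 2.3079967498779297), 86.42366790771484) [[914.9, -547.2, 36.0], [860.7, -479.8, 189.0]]
[128  77   3  22  58] [129.1  88.3] ((129.0, 87.5), (21.0, 2.0), 90.0) [[916.0, 541.1, 36.0], [861.7, 480.2, 189.0]]
[144  77   3  22  62] [145.   87.4] ((145.0, 87.5), (21.0, 2.0), 90.0) [[918.2, 494.9, 36.0], [863.5, 439.5, 189.0]]
[160  77   3  22  62] [161.   87.7] ((161.0, 87.5), (21.0, 2.0), 90.0) [[916.7, 448.2, 36.0], [862.3, 398.3, 189.0]]
[176  76   3  23  63] [177.  87.] ((177.0, 87.0), (2.0, 22.0), 0.0) [[918.4, 401.7, 36.0], [863.7, 357.3, 189.0]]
[374  82  14  14 159] [380.5 
[... 1925 characters left out ...]
, 238.5), (25.0, 2.0), 90.0) [[468.8, -140.6, 36.0], [467.1, -121.2, 189.0]]
[421 231  13  13 137] [427.1 237.4] ((427.0, 237.0), (12.0, 12.0), 90.0) [[466.2, -318.3, 36.0], [464.9, -277.9, 189.0]]
[202 239  21  16 247] [212.2 246.5] ((212.35133361816406, 246.6081085205078), (12.494322776794434, 19.563480377197266), 80.53767395019531) [[450.4, 295.9, 36.0], [450.9, 263.9, 189.0]]
[296 241  14  14 145] [302.5 247.7] ((302.45294189453125, 247.71176147460938), (12.256571769714355, 11.605780601501465), 12.528807640075684) [[442.8, 39.7, 36.0], [444.2, 37.9, 189.0]]
[174 247   9   8  57] [177.7 250.3] ((178.0, 250.5), (7.0, 8.0), 90.0) [[441.3, 393.3, 36.0], [442.9, 349.8, 189.0]]
263 395 118 188
```

View pics/z0.png

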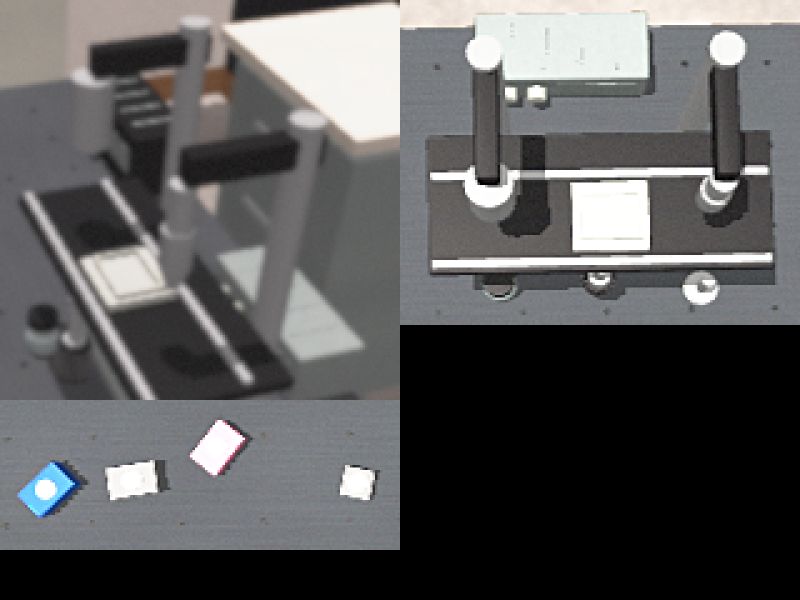

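The zoom shows the straight barrel on the left (+y) and the tapered objective on the right (−y). The tray lies between them. The post is right of the knob and the jar left of it. Next: the angles and the objective axis.

```bash
python3 - <<'E'
from h import *
s=eyes.snapshot('top');g=s['image'];gi=g.astype(int)
m=((gi.min(2)>170)).astype(np.uint8);n,l,st,c=cv2.connectedComponentsWithStats(m)
def comp(u,v):
    return next(i for i in range(1,n) if abs(c[i][0]-u)+abs(c[i][1]-v)<2)
def wang(p,z):
    w=np.array([ray(s,*q,z)[:2] for q in p]);d=w[0]-w[1]
    return w.mean(0).round(1),np.degrees(np.arctan2(-d[0],d[1]))%180,np.hypot(*d)
i=comp(330.4,173.8);ys,xs=np.nonzero(l==i)
k=np.polyfit(xs,ys,1);print('rail',wang([(xs.min()-.5,np.polyval(k,xs.min())),(xs.max()+.5,np.polyval(k,xs.max()))],174))
i=comp(212.2,246.5);cn=cv2.findContours((l==i).astype(np.uint8),0,1)[0][0]
b=cv2.boxPoints(cv2.minAreaRect(cn));ctr=b.mean(0)
e=[b[1]-b[0],b[2]-b[1]];L=max(e,key=lambda x:np.hypot(*x))
print('spec',wang([ctr+L/2,ctr-L/2],36),ray(s,*ctr,36))
i=comp(333.9,155.9);ys,xs=np.nonzero(l==i);cn=cv2.findContours((l==i).astype(np.uint8),0,1)[0][0];print(cv2.minAreaRect(cn))
R=np.eye(3)
# deck ends: dark row profile
for row in (160,166,168):
    print(row,gi[row,252:270].max(1),gi[row,390:408].max(1))
print('post top',ray(s,380.5,88.9,387)); 
# left post & scene posts
for u,v in((257,50),): pass
a=eyes.snapshot('scene')
print('scene objective: lower end est rays');
A=a['image'];cv2.imwrite('pics/z1.png',np.hstack([cv2.resize(A[120:220,350:430],(400,500),interpolation=3),cv2.resize(g[75:175,350:430],(400,500),interpolation=3)]))
E
```

```text
rail (array([633.3, -37.7]), np.float64(0.3193387277017788), np.float64(352.85630972785606))
spec (array([450.2, 295.5]), np.float64(8.516721528437756), np.float64(55.16281842677462)) [450.16505735 295.54887981  36.        ]
((333.5, 155.5), (27.0, 31.0), 90.0)
160 [127 122 132 129 129 132 127 134 134  99  95 106  99 102 105 100 102 104] [ 87  75  83  83  81  80  83  79  76  70 111 132 129 126 125 122 131 126]
166 [129 134 131 127 132 128 130 130 135 108 101 111 106 104 108 103 107 106] [ 79  84  84  82  83  85  83  82  82  93 119 131 126 129 130 129 131 126]
168 [129 127 126 126 132 125 124 126 134  97  98 109 106 113 108 104 107 108] [ 83  79  84  83  84  84  80  84  80  93 122 132 128 125 128 128 127 124]
post top [ 784.2692645  -137.64968862  387.        ]
scene objective: lower end est rays
```

View pics/z1.png

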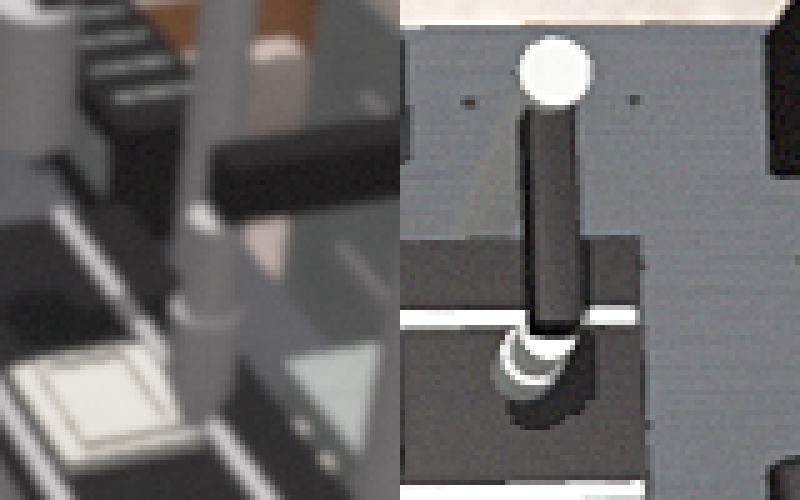

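Measured so far:
- Specimen at (450.2, 295.5), yaw 8.5°.
- Tray at (677, −46).
- Objective at about (679, −138).
- Stage yaw about 0.3°.

I'm going above the specimen.

Emit:
move_arm(motion="31.2 -28.8 -9 0 0 -68.2;31.2 -28.8 -9 0 0 -68.2;31.2 -28.8 -9 0 0 -68.2;31.2 -28.8 -9 0 0 -68.2;31.2 -28.8 -9 0 0 -68.2;31.2 -28.8 -9 0 0 -68.2;31.2 -28.8 -9 0 0 -68.2;31.2 -28.8 -9 0 0 -68.2;31.2 -28.8 -9 0 0 -68.2;31.2 -28.8 -9 0 0 -68.2", fingers=7.5)

```text
time: 1.08
tool_pos: [438.5, 305.9, 144.7]
tcp_rot: [-90.0, 0.0, -81.9]
ft_force: [0.5, 0.6, -0.6]
finger_gap: 75.0
```

Emit:
move_arm(motion="0 0 0 0 0 0")

```text
time: 1.17
tool_pos: [441.1, 301.9, 143.1]
tcp_rot: [-90.0, -0.2, -82.0]
ft_force: [0.4, 0.6, -0.7]
finger_gap: 75.1
```

Emit:
move_arm(motion="0 0 0 0 0 0;0 0 0 0 0 0")

```text
time: 1.33
tool_pos: [437.3, 307.4, 144.8]
tcp_rot: [-90.0, 0.0, -81.5]
ft_force: [0.0, 0.3, -0.4]
finger_gap: 75.0
```

```bash
python3 - <<'E'
from h import *
print(readout.sense()['tool_pos'])
s=eyes.snapshot('top');p=proj(s,[450,296,36]);print(p)
cv2.imwrite('pics/z2.png',cv2.resize(s['image'][200:290,150:280],None,fx=5,fy=5,interpolation=3))
E
```

```text
[437.29392973 307.37148602 144.81390687]
(np.float64(212.19157625371284), np.float64(246.6692066261153))
```

View pics/z2.png

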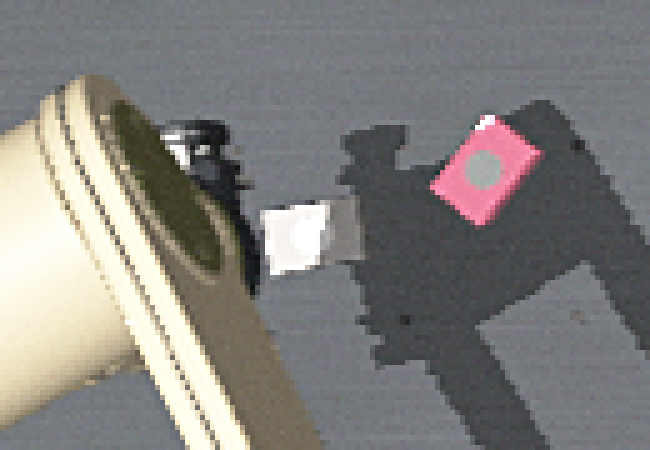

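The close view confirms the block at about (212, 247), unchanged. Descending to grasp.

Emit:
move_arm(motion="1.3 -1.2 -3 0 0 0;1.3 -1.2 -6 0 0 0;1.3 -1.2 -9 0 0 0;1.3 -1.2 -12 0 0 0;1.3 -1.2 -13.6 0 0 0;1.3 -1.2 -13.6 0 0 0;1.3 -1.2 -13.6 0 0 0")

```text
time: 1.97
tool_pos: [448.9, 296.3, 8.5]
tcp_rot: [-90.1, -0.0, -81.3]
ft_force: [1.6, 0.5, 0.9]
finger_gap: 75.3
```

Emit:
move_arm(motion="0 0 0 0 0 0;0 0 0 0 0 0;0 0 0 0 0 0;0 0 0 0 0 0;0 0 0 0 0 0;0 0 0 0 0 0;0 0 0 0 0 0;0 0 0 0 0 0", fingers=2, squeeze=35)

```text
time: 2.63
tool_pos: [451.7, 296.5, 11.0]
tcp_rot: [-89.8, 0.1, -81.5]
ft_force: [-1.9, 1.0, 7.5]
finger_gap: 35.7
```

Emit:
move_arm(motion="0 0 3 0 0 0;0 0 7 0 0 0;0 0 11 0 0 0;0 0 15 0 0 0;0 0 19 0 0 0;0 0 22 0 0 0;0 0 22 0 0 0;0 0 22 0 0 0")

```text
time: 3.3
tool_pos: [451.8, 296.2, 232.1]
tcp_rot: [-89.7, 0.1, -81.5]
ft_force: [0.5, 0.4, -2.6]
finger_gap: 35.1
```

Emit:
move_arm(motion="9 -34.1 1.5 0 0 -8.2;9 -34.1 1.5 0 0 -8.2;9 -34.1 1.5 0 0 -8.2;9 -34.1 1.5 0 0 -8.2;9 -34.1 1.5 0 0 -8.2;9 -34.1 1.5 0 0 -8.2;9 -34.1 1.5 0 0 -8.2;9 -34.1 1.5 0 0 -8.2;9 -34.1 1.5 0 0 -8.2;9 -34.1 1.5 0 0 -8.2")

```text
time: 4.13
tool_pos: [539.8, -49.9, 241.6]
tcp_rot: [-90.2, -0.1, -90.0]
ft_force: [-0.0, 0.4, -1.1]
finger_gap: 35.4
```

Emit:
move_arm(motion="0 0 0 0 0 0;0 0 0 0 0 0;0 0 0 0 0 0")

```text
time: 4.38
tool_pos: [539.7, -44.2, 242.9]
tcp_rot: [-90.1, 0.0, -89.6]
ft_force: [-0.1, -0.7, -1.4]
finger_gap: 35.7
```

```bash
python3 - <<'E'
from h import *
q=readout.sense();print(q['tool_pos'],q['tcp_rot'],q['finger_gap'],q['ft_force'],q['joint_pos'].round(1))
s=eyes.snapshot('scene');t=eyes.snapshot('top')
p=q['tool_pos'];
print([proj(s,p+[0,d,h]) for d in(-27,27) for h in(-10,)],proj(t,p))
u,v=map(int,proj(s,p))
A=cv2.resize(s['image'][v-60:v+40,u-50:u+50],(500,500),interpolation=3)
cv2.imwrite('pics/z3.png',A);print(u-50,v-60)
E
```

```text
[539.67501971 -44.24751837 242.86655547] [-9.00960418e+01  3.99370756e-02 -8.96105458e+01] 35.677996324311536 [-0.10476851 -0.66741473 -1.44970609] [-10.1  -1.8  93.6   0.   88.3 -10.5]
[(np.float64(319.133405129518), np.float64(200.15669887017452)), (np.float64(312.9710680617465), np.float64(187.01562652590448))] (np.float64(335.6072338755467), np.float64(207.66451092581676))
265 129
```

View pics/z3.png

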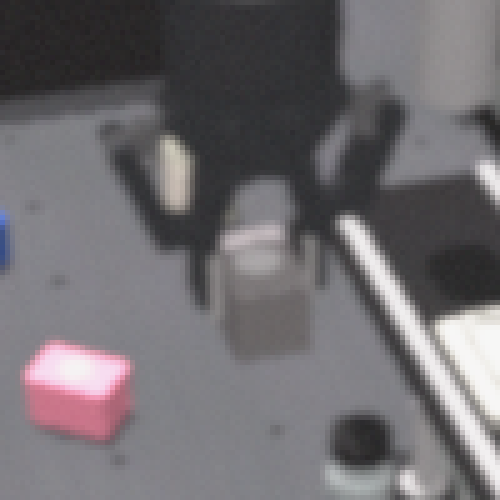

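The block hangs level with its bottom about 10 mm below the TCP (bottom edge at about (319, 200), as predicted). Moving in over the tray.

Emit:
move_arm(motion="2.5 -0.1 0 0 0 0;5 -0.1 0 0 0 0;7.5 -0.1 0 0 0 0;10 -0.1 0 0 0 0;12 -0.1 0 0 0 0;13.3 -0.1 -1 0 0 0;13.8 -0.1 -2 0 0 0;13.8 -0.1 -3 0 0 0;13.8 -0.1 -3.3 0 0 0;13.8 -0.1 -3.3 0 0 0")

```text
time: 5.32
tool_pos: [676.5, -46.0, 208.6]
tcp_rot: [-90.2, 0.0, -89.7]
ft_force: [-0.0, 0.0, -1.2]
finger_gap: 35.6
```

Emit:
move_arm(motion="0 0 0 0 0 0;0 0 0 0 0 0;0 0 0 0 0 0;0 0 0 0 0 0")

```text
time: 5.65
tool_pos: [678.5, -46.6, 212.0]
tcp_rot: [-89.9, -0.0, -89.7]
ft_force: [0.1, 0.6, -1.3]
finger_gap: 35.7
```

```bash
python3 - <<'E'
from h import *
q=readout.sense();print(q['tool_pos'],q['tcp_rot'],q['finger_gap'],q['ft_force'])
s=eyes.snapshot('scene')
im=cv2.resize(s['image'][130:260,320:450],None,fx=6,fy=6,interpolation=3)[:600]
p=q['tool_pos']
I=lambda w:tuple(int(x) for x in ((np.array(proj(s,w))-[320,130])*6+3))
c=np.array([678.3,-46.3])
for P,z,col in((c,189,(0,255,0)),(p[:2],p[2]-10.5,(0,0,255))):
    a,b=((25,34) if col[1] else (18,27))
    pts=[I([P[0]+i*a,P[1]+j*b,z]) for i,j in((-1,-1),(1,-1),(1,1),(-1,1))]
    for k in range(4): cv2.circle(im,pts[k],2,col,-1)
cv2.imwrite('pics/z4.png',im)
E
```

```text
[678.54212337 -46.64670816 211.99772601] [-8.99099859e+01 -1.50837136e-02 -8.96887445e+01] 35.69267701824174 [ 0.06976871  0.58569253 -1.28729816]
```

View pics/z4.png

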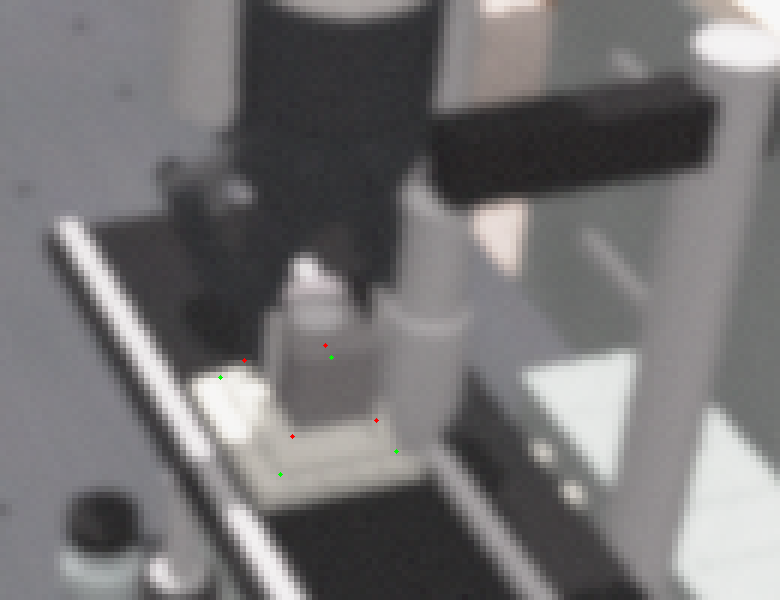

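The block sits inside the rim outline within a pixel or so. Lowering it.

Emit:
move_arm(motion="0 0 -0.4 0 0 0;0 0 -0.8 0 0 0;0 0 -1.2 0 0 0;0 0 -1.5 0 0 0;0 0 -1.5 0 0 0")

```text
time: 6.12
tool_pos: [678.2, -46.5, 195.4]
tcp_rot: [-90.0, 0.0, -89.7]
ft_force: [0.4, -0.5, -0.2]
finger_gap: 35.7
```

Emit:
move_arm(motion="0 0 0 0 0 0;0 0 -0.2 0 0 0;0 0 -0.2 0 0 0;0 0 -0.2 0 0 0")

```text
time: 6.45
tool_pos: [678.4, -46.5, 195.0]
tcp_rot: [-90.0, -0.0, -89.7]
ft_force: [-3.9, -0.5, 5.8]
finger_gap: 35.4
```

```bash
python3 - <<'E'
from h import *
q=readout.sense();print(q['tool_pos'],q['ft_force'])
s=eyes.snapshot('scene')
im=cv2.resize(s['image'][165:225,345:405],None,fx=10,fy=10,interpolation=3)
I=lambda w:tuple(int(x) for x in ((np.array(proj(s,w))-[345,165])*10+5))
p=q['tool_pos']
for z,col in((184,(0,0,255)),(189,(0,255,0))):
    for i,j in((-1,-1),(1,-1),(-1,1)): cv2.circle(im,I([p[0]+i*18,p[1]+j*27,z]),3,col,-1)
cv2.imwrite('pics/z5.png',im)
E
```

```text
[678.41863115 -46.51260701 194.96188548] [-3.88021371 -0.49103171  5.8148124 ]
```

View pics/z5.png

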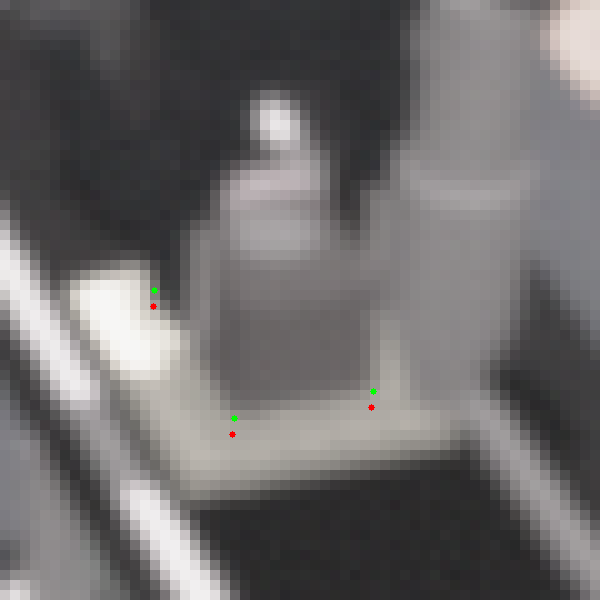

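Contact came at TCP z = 195, and the block's bottom was 11 mm below the TCP at the grasp. That puts it on the 184 mm floor. I'll ease the side load, release, rise a little and check.

Emit:
move_arm(motion="-0.1 0 0 0 0 0;-0.1 0 0 0 0 0;-0.1 0 0 0 0 0")

```text
time: 6.75
tool_pos: [678.1, -46.5, 195.0]
tcp_rot: [-89.9, -0.0, -89.7]
ft_force: [0.6, 0.2, 6.3]
finger_gap: 35.1
```

Emit:
move_arm(motion="0 0 0 0 0 0;0 0 0 0 0 0;0 0 0 0 0 0;0 0 0 0 0 0;0 0 0 0 0 0", fingers=5.5)

```text
time: 7.17
tool_pos: [677.1, -46.5, 193.4]
tcp_rot: [-90.1, 0.0, -89.7]
ft_force: [-0.3, 0.3, -0.3]
finger_gap: 55.0
```

Emit:
move_arm(motion="0 0 1.5 0 0 0;0 0 3 0 0 0;0 0 4.5 0 0 0;0 0 5.5 0 0 0;-2 0 5.5 0 0 0;-5 0 5.5 0 0 0;-8 0 5.5 0 0 0;-12 0 5.5 0 0 0;-16 0 5.5 0 0 0;-20 0 5.5 0 0 0")

```text
time: 8.0
tool_pos: [475.5, -46.4, 248.3]
tcp_rot: [-90.0, 0.0, -89.7]
ft_force: [-0.8, -0.1, 0.8]
finger_gap: 55.1
```

```bash
python3 - <<'E'
from h import *
q=readout.sense();print(q['tool_pos'],q['ft_force'],q['joint_pos'])
s=eyes.snapshot('scene');t=eyes.snapshot('top')
A=cv2.resize(s['image'][165:225,345:405],(400,400),interpolation=3)
B=cv2.resize(t['image'][130:190,310:360],(400,480),interpolation=3)
o=np.zeros((480,800,3),np.uint8);o[:400,:400]=A;o[:,400:]=B
cv2.imwrite('pics/z6.png',o);cv2.imwrite('pics/t6.png',t['image']);cv2.imwrite('pics/s6.png',s['image'])
E
```

```text
[475.49606697 -46.37665163 248.27774183] [-0.77134326 -0.08840896  0.75255522] [-1.17216305e+01 -1.21598834e+01  1.02599166e+02 -1.44270838e-03
  8.95861911e+01 -1.20476415e+01]
```

View pics/z6.png

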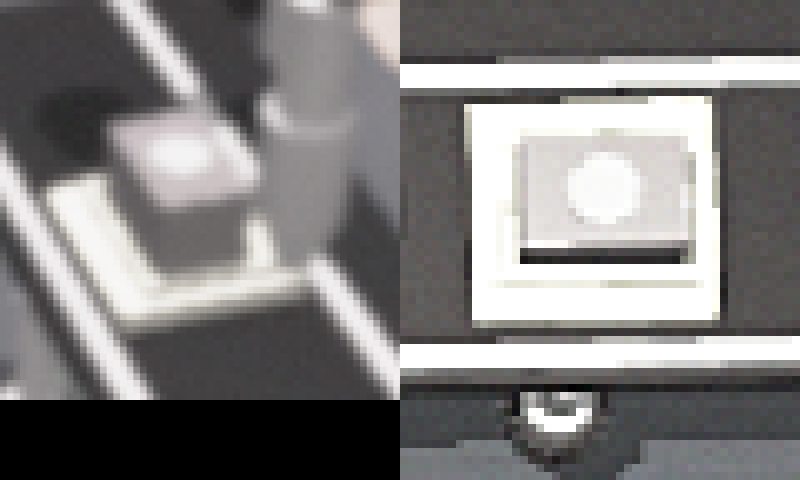

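The block is flat inside the tray rim with its disc up, and the knob shows at about (330, 181) in the top view. Next I'll compute the numbers and plan the knob grips.

```bash
cat >> h.py <<'E'
from scipy.spatial.transform import Rotation as Ro
def rot(phi,t): return Ro.from_euler('z',phi,degrees=True)*Ro.from_euler('y',-(90-t),degrees=True)*Ro.from_euler('zx',[-180,-90][::1],degrees=True) if 0 else Ro.from_euler('z',phi,degrees=True)*Ro.from_euler('y',-(90-t),degrees=True)*Ro.from_euler('z',-180,degrees=True)*Ro.from_euler('x',-90,degrees=True)
def pose(K,phi,t,back=0):
    R=rot(phi,t);a=R.apply([0,1,0]);return np.array(K)+a*(19-back),R
def delta(P0,R0,P,R): return ((P-P0)/10).round(2),(R*R0.inv()).as_rotvec(degrees=True).round(1)
E
python3 - <<'E'
from h import *
t=eyes.snapshot('top');a=eyes.snapshot('scene');g=t['image'].astype(int)
q=readout.sense();print(q['tool_pos'])
mn=g.min(2)
print('disc',ray(t,335.4,153.4,220)); print('knob z102',ray(t,329.75,181,102.5),'jar',ray(t,290,185,50),'post70',ray(t,370.5,184,70))
m=(mn>150).astype(np.uint8);m[:, :318]=0;m[:,352:]=0;m[:141]=0;m[171:]=0
ys,xs=np.nonzero(m);print('tray px',xs.min(),xs.max(),ys.min(),ys.max(),ray(t,(xs.min()+xs.max())/2,(ys.min()+ys.max())/2,184))
m2=(g.max(2)>244)
ys,xs=np.nonzero(m2[148:160,328:344]);print('disc px',xs.mean()+328,ys.mean()+148)
# deck clearance of body box
for tt in(30,35,40,45):
  for phi in(0,15,25,35,45):
    P,R=pose([0,0,80],phi,tt); bad=[]
    pts=[[i,-19-54-d,k] for d in range(0,140,5) for i in(-42,42) for k in(-42,42)]
    W=P+R.apply(pts); f=W[(W[:,2]>150)]
    print(tt,phi,'max x of body above z150 rel deck edge(-6):',(f[:,0].max()+6).round(), 'min z',W[:,2].min().round())
E
```

```text
[476.69870756 -46.50198432 249.27574984]
disc [677.52129448 -48.02609446 220.        ]
knob z102 [624.27079746 -38.52146563 102.5       ] jar [621.58218067  72.66412127  50.        ] post70 [ 618.56182023 -155.09481233   70.        ]
tray px 318 349 142 170 [677.97321333 -45.31903337 184.        ]
disc px 335.0 153.11111111111111
30 0 max x of body above z150 rel deck edge(-6): -33.0 min z 71.0
30 15 max x of body above z150 rel deck edge(-6): -21.0 min z 71.0
30 25 max x of body above z150 rel deck edge(-6): -11.0 min z 71.0
30 35 max x of body above z150 rel deck edge(-6): -2.0 min z 71.0
30 45 max x of body above z150 rel deck edge(-6): 8.0 min z 71.0
35 0 max x of body above z150 rel deck edge(-6): -22.0 min z 77.0
35 15 max x of body above z150 rel deck edge(-6): -10.0 min z 77.0
35 25 max x of body above z150 rel deck edge(-6): -2.0 min z 77.0
35 35 max x of body above z150 rel deck edge(-6): 7.0 min z 77.0
35 45 max x of body above z150 rel deck edge(-6): 16.0 min z 77.0
40 0 max x of body above z150 rel deck edge(-6): -12.0 min z 83.0
40 15 max x of body above z150 rel deck edge(-6): -1.0 min z 83.0
40 25 max x of body above z150 rel deck edge(-6): 7.0 min z 83.0
40 35 max x of body above z150 rel deck edge(-6): 15.0 min z 83.0
40 45 max x of body above z150 rel deck edge(-6): 23.0 min z 83.0
45 0 max x of body above z150 rel deck edge(-6): -6.0 min z 88.0
45 15 max x of body above z150 rel deck edge(-6): 5.0 min z 88.0
45 25 max x of body above z150 rel deck edge(-6): 13.0 min z 88.0
45 35 max x of body above z150 rel deck edge(-6): 20.0 min z 88.0
45 45 max x of body above z150 rel deck edge(-6): 27.0 min z 88.0
```

```bash
python3 - <<'E'
from h import *
q=readout.sense();P0=np.array([477,-46.5,249.]);R0=Ro.from_euler('xyz',[-90,0,-89.7],degrees=True)
K=[628,-38.2,79]
Rd=rot(0,90);print('turn',delta(P0,R0,P0,Rd))
P,R=pose(K,20,30,110);print('to pre',P,delta(P0,Rd,P,R))
P2,_=pose(K,20,30,0);print('in',delta(P,R,P2,R))
for f in(10,0,-10,-20):
    P3,R3=pose(K,f,30);print(f,delta(P2,R,P3,R3))
P4,_=pose(K,-20,30,110);print('out',delta(P3,R3,P4,R3)); print('back to pre',delta(P4,R3,P,R),R.as_euler('xyz',degrees=True))
E
```

```text
turn (array([0., 0., 0.]), array([  0. ,   0. , -90.3]))
to pre [553.944411   -65.15403008 124.5       ] (array([  7.69,  -1.87, -12.45]), array([ 10.5, -59.4,  18.1]))
in (array([ 8.95,  3.26, -5.5 ]), array([0., 0., 0.]))
10 (array([ 0.07, -0.28,  0.  ]), array([  0.,  -0., -10.]))
0 (array([ 0.1 , -0.56,  0.  ]), array([  0.,  -0., -20.]))
-10 (array([ 0.07, -0.85,  0.  ]), array([  0.,  -0., -30.]))
-20 (array([ 0.  , -1.13,  0.  ]), array([  0.,   0., -40.]))
out (array([-8.95,  3.26,  5.5 ]), array([0., 0., 0.]))
back to pre (array([ 0.  , -5.39,  0.  ]), array([ 0.,  0., 40.])) [ -90.   60. -160.]
```

Emit:
move_arm(motion="3 0 0 0 0 -7;6 0 0 0 0 -14;8 0 0 0 0 -21;8 0 0 0 0 -28;8 0 0 0 0 -35;8 0 0 0 0 -42;8 0 0 0 0 -49;8 0 0 0 0 -56;8 0 0 0 0 -63;8 0 0 0 0 -70", fingers=6.5)

```text
time: 9.03
tool_pos: [559.0, -46.6, 248.8]
tcp_rot: [-90.0, 0.0, -160.0]
ft_force: [-0.9, 0.2, -0.2]
finger_gap: 65.3
```

Emit:
move_arm(motion="0 0 0 0 0 -7;0 0 0 0 0 -14;0 0 0 0 0 -20.3;0 0 0 0 0 -20.3")

```text
time: 9.37
tool_pos: [558.8, -46.6, 248.8]
tcp_rot: [-90.0, 0.0, 179.7]
ft_force: [-0.0, 0.4, -0.4]
finger_gap: 64.7
```

Emit:
move_arm(motion="-0.5 -1.9 -1 1.2 -6.6 2;-0.5 -1.9 -2.5 2.3 -13.2 4;-0.5 -1.9 -4 3.5 -19.8 6;-0.5 -1.9 -5.5 4.7 -26.4 8;-0.5 -1.9 -7 5.8 -33 10;-0.5 -1.9 -8.5 7 -39.6 12;-0.5 -1.9 -10 8.2 -46.2 14;-0.5 -1.9 -11.5 9.3 -52.8 16.1;-0.5 -1.9 -12.4 10.5 -59.4 18.1;-0.5 -1.9 -12.4 10.5 -59.4 18.1")

```text
time: 10.2
tool_pos: [552.4, -63.4, 126.0]
tcp_rot: [-92.0, 54.9, -162.3]
ft_force: [0.0, 1.2, -0.8]
finger_gap: 64.9
```

Emit:
move_arm(motion="0 0 0 0 0 0;0 0 0 0 0 0;0 0 0 0 0 0")

```text
time: 10.45
tool_pos: [552.7, -63.3, 126.9]
tcp_rot: [-92.5, 54.5, -162.9]
ft_force: [0.7, 0.8, 1.3]
finger_gap: 65.1
```

```bash
python3 - <<'E'
from h import *
q=readout.sense();print(q['tool_pos'],q['tcp_rot'],q['joint_pos'].round(1))
R=Ro.from_euler('xyz',q['tcp_rot'],degrees=True);Rt=rot(20,30)
P2,_=pose([628,-38.2,79],20,30);print(delta(q['tool_pos'],R,P2,Rt))
s=snap('scene','s7.png');cv2.imwrite('pics/z7.png',cv2.resize(s['image'][150:270,260:420],(800,600),interpolation=3))
E
```

```text
[552.71058485 -63.29921915 126.93732299] [ -92.51046106   54.54868834 -162.87178527] [-40.4 -22.  141.   66.2  50.9  -9.1]
(array([ 9.08,  3.07, -5.74]), array([ 0.4, -5.6,  0.8]))
```

View pics/z7.png

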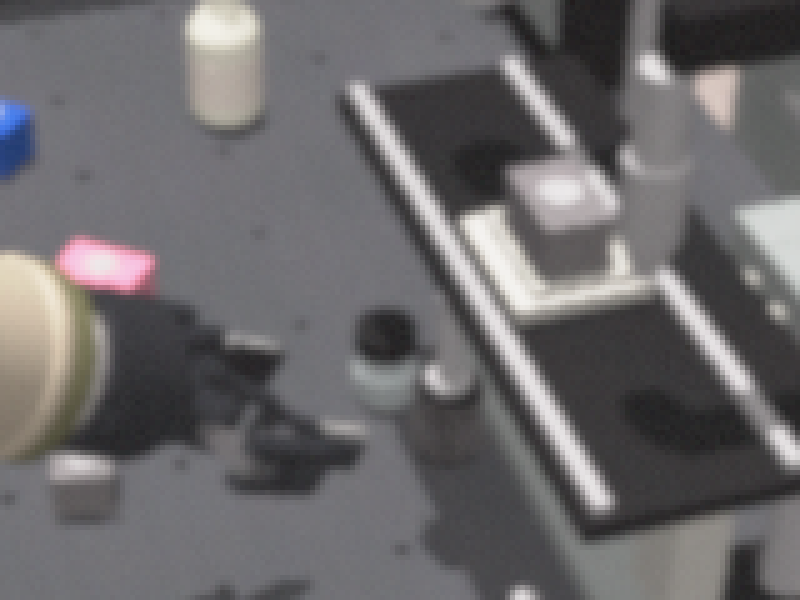

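The gripper (crop about 300, 430) is in front of the knob (crop about 445, 400), and jar and post are clear of the path. Joint 3 is near its limit, which eases moving forward. Advancing.

Emit:
move_arm(motion="1.8 0.6 -1.1 0 -1 0;3.6 1.2 -2.2 0 -2 0.2;5.4 1.8 -3.4 0.2 -4 0.4;7 2.4 -4.5 0.4 -5.6 0.8;8.2 2.8 -5.2 0.4 -5.6 0.8;9.1 3.1 -5.7 0.4 -5.6 0.8;9.1 3.1 -5.7 0.4 -5.6 0.8;9.1 3.1 -5.7 0.4 -5.6 0.8;9.1 3.1 -5.7 0.4 -5.6 0.8")

```text
time: 11.25
tool_pos: [643.6, -31.2, 70.4]
tcp_rot: [-89.8, 60.1, -159.6]
ft_force: [-0.8, -0.4, -0.2]
finger_gap: 65.1
```

```bash
python3 - <<'E'
from h import *
q=readout.sense();print(q['tool_pos'],q['tcp_rot'],q['joint_pos'].round(1),q['ft_force'])
R=Ro.from_euler('xyz',q['tcp_rot'],degrees=True);Rt=rot(20,30)
P2,_=pose([628,-38.2,79],20,30);print(delta(q['tool_pos'],R,P2,Rt))
E
```

```text
[643.62346176 -31.23882673  70.4252736 ] [ -89.764987     60.13368615 -159.62600098] [-29.9   3.4 131.5  93.6  41.7 -35.6] [-0.79278488 -0.3741971  -0.22636939]
(array([-0.02, -0.13, -0.09]), array([ 0.1,  0.2, -0.2]))
```

Emit:
move_arm(motion="0 0 0 0 0 0;0 0 0 0 0 0;0 0 0 0 0 0;0 0 0 0 0 0;0 0 0 0 0 0;0 0 0 0 0 0", fingers=2.5, squeeze=50)

```text
time: 11.75
tool_pos: [642.7, -31.2, 70.0]
tcp_rot: [-89.9, 60.2, -159.8]
ft_force: [-12.8, -0.2, 10.4]
finger_gap: 34.8
```

Emit:
move_arm(motion="0.04 -0.14 0 0 0 -5;0.07 -0.28 0 0 0 -10;0.09 -0.42 0 0 0 -15;0.1 -0.56 0 0 0 -20;0.09 -0.71 0 0 0 -25;0.07 -0.85 0 0 0 -30;0.04 -1 0 0 0 -35;0 -1.13 0 0 0 -40;0 -1.13 0 0 0 -40;0 -1.13 0 0 0 -40")

```text
time: 12.58
tool_pos: [643.9, -39.4, 70.5]
tcp_rot: [-89.7, 61.8, 169.9]
ft_force: [-46.1, 19.1, 15.1]
finger_gap: 34.4
```

```bash
cat >> h.py <<'E'
def state():
    q=readout.sense();print('t',q['time'],q['tool_pos'].round(1),q['tcp_rot'].round(1),q['joint_pos'].round(1),q['ft_force'].round(1),q['finger_gap'])
    t=eyes.snapshot('top');g=t['image'].astype(int);mn=g.min(2)
    m=(mn>150).astype(np.uint8);m[:143]=0;m[169:]=0;m[:,:280]=0;m[:,366:]=0
    n,l,st,c=cv2.connectedComponentsWithStats(m)
    i=1+np.argmax(st[1:,4]);x0,y0,w,h=st[i][:4];print('carriage px',st[i],ray(t,x0+(w-1)/2,156,184).round(1))
    return q,t
E
python3 -c "from h import *;state()"
```

```text
t 12.5833 [643.9 -39.4  70.5] [-89.7  61.8 169.9] [  -5.7   -1.8  138.4  192.9   18.7 -100.2] [-46.1  19.1  15.1] 34.449386821177384
carriage px [328 143  31  26 747] [677.6 -69.9 184. ]
```

Emit:
move_arm(motion="-0.2 -0.1 0 0 0 0;-0.2 -0.1 0 0 0 0;-0.2 -0.1 0 0 0 0")

```text
time: 12.88
tool_pos: [643.6, -39.5, 70.8]
tcp_rot: [-89.7, 61.7, 170.1]
ft_force: [-3.3, 24.0, -16.7]
finger_gap: 34.6
```

```bash
python3 -c "
from h import *
q,t=state();R=Ro.from_euler('xyz',q['tcp_rot'],degrees=True);P,Rt=pose([628,-38.2,79],-20,30);print(delta(q['tool_pos'],R,P,Rt))"
```

```text
t 12.8833 [643.6 -39.5  70.8] [-89.7  61.7 170.1] [ -6.   -2.  138.5 191.8  18.5 -99.3] [ -3.3  24.  -16.7] 34.64064431576188
carriage px [328 143  32  26 752] [677.6 -71.1 184. ]
(array([-0.01, -0.43, -0.13]), array([ 0.6,  1.6, -9.9]))
```

Emit:
move_arm(motion="0 0 0 0 0 0;0 0 0 0 0 0;0 0 0 0 0 0;0 0 0 0 0 0", fingers=6.5)

```text
time: 13.27
tool_pos: [650.9, -44.3, 81.7]
tcp_rot: [-89.9, 62.9, 169.5]
ft_force: [0.1, -0.8, 0.2]
finger_gap: 65.2
```

```bash
cat >> h.py <<'E'
K=[627.2,-36.7,77]
def arc(q,phis,t=30):
    R=Ro.from_euler('xyz',q['tcp_rot'],degrees=True)
    for f in phis:
        P,Rt=pose(K,f,t);d=delta(q['tool_pos'],R,P,Rt);print(f,';',*d[0],*d[1])
E
python3 -c "
from h import *
q,t=state();arc(q,[-5,0,6,12,18,24,30,36,40])"
```

```text
t 13.2667 [650.9 -44.3  81.7] [-89.9  62.9 169.5] [ -6.2  -2.2 137.9 191.9  19.  -99.3] [ 0.1 -0.8  0.2] 65.16531440831503
carriage px [328 143  32  26 753] [677.6 -71.1 184. ]
-5 ; -0.73 0.62 -1.42 0.4 2.9 5.5
0 ; -0.72 0.76 -1.42 0.3 2.9 10.5
6 ; -0.73 0.93 -1.42 0.2 2.9 16.5
12 ; -0.76 1.1 -1.42 0.0 2.9 22.5
18 ; -0.8 1.27 -1.42 -0.2 3.0 28.5
24 ; -0.86 1.43 -1.42 -0.3 3.0 34.5
30 ; -0.94 1.58 -1.42 -0.5 3.0 40.5
36 ; -1.04 1.73 -1.42 -0.6 2.9 46.5
40 ; -1.11 1.82 -1.42 -0.7 2.9 50.5
```

Emit:
move_arm(motion="-0.4 0.3 -0.7 0.2 1.5 0;-0.7 0.5 -1.4 0.4 2.9 2;-0.73 0.62 -1.42 0.4 2.9 5.5;-0.72 0.76 -1.42 0.3 2.9 10.5;-0.73 0.93 -1.42 0.2 2.9 16.5;-0.76 1.1 -1.42 0 2.9 22.5;-0.8 1.27 -1.42 -0.2 3 28.5;-0.8 1.27 -1.42 -0.2 3 28.5;-0.8 1.27 -1.42 -0.2 3 28.5")

```text
time: 14.07
tool_pos: [645.6, -32.0, 69.8]
tcp_rot: [-88.4, 61.2, -167.2]
ft_force: [0.9, 0.4, 0.1]
finger_gap: 64.9
```

```bash
python3 -c "
from h import *
q,t=state();arc(q,[18,22,26,30,34,38,40])"
```

```text
t 14.0667 [645.6 -32.   69.8] [ -88.4   61.2 -167.2] [-24.2   0.2 135.9 109.7  32.5 -42.7] [0.9 0.4 0.1] 64.94663157857212
carriage px [328 143  32  26 751] [677.6 -71.1 184. ]
18 ; -0.28 0.04 -0.23 0.4 1.3 6.6
22 ; -0.32 0.14 -0.23 0.4 1.3 10.6
26 ; -0.36 0.25 -0.23 0.3 1.3 14.6
30 ; -0.42 0.35 -0.23 0.3 1.4 18.6
34 ; -0.48 0.45 -0.23 0.3 1.4 22.6
38 ; -0.54 0.54 -0.23 0.2 1.4 26.6
40 ; -0.58 0.59 -0.23 0.2 1.4 28.6
```

Emit:
move_arm(motion="-0.28 0.04 -0.23 0.4 1.3 6.6;-0.36 0.25 -0.23 0.3 1.3 13;-0.42 0.35 -0.23 0.3 1.4 18.6;-0.48 0.45 -0.23 0.3 1.4 22.6;-0.54 0.54 -0.23 0.2 1.4 26.6;-0.58 0.59 -0.23 0.2 1.4 28.6;-0.58 0.59 -0.23 0.2 1.4 28.6;-0.58 0.59 -0.23 0.2 1.4 28.6")

```text
time: 14.78
tool_pos: [641.6, -27.4, 68.4]
tcp_rot: [-89.8, 60.1, -140.2]
ft_force: [-0.2, -0.8, 0.5]
finger_gap: 64.9
```

```bash
python3 -c "
from h import *
q,t=state();arc(q,[40])"
```

```text
t 14.7833 [641.6 -27.4  68.4] [ -89.8   60.1 -140.2] [-36.3  15.1 118.3  75.5  60.3 -35.8] [-0.2 -0.8  0.5] 64.9329226088619
carriage px [328 143  32  26 751] [677.6 -71.1 184. ]
40 ; -0.18 0.13 -0.09 -0.0 0.2 0.3
```

Emit:
move_arm(motion="-0.15 0.1 0 0 0 0;-0.15 0.1 0 0 0 0;-0.15 0.1 0 0 0 0;-0.15 0.1 0 0 0 0;-0.15 0.1 0 0 0 0;-0.15 0.1 0 0 0 0", fingers=2.5)

```text
time: 15.33
tool_pos: [639.7, -27.1, 68.0]
tcp_rot: [-89.7, 60.0, -140.2]
ft_force: [0.6, -6.5, -1.1]
finger_gap: 34.8
```

Emit:
move_arm(motion="0.09 -0.11 0 0 0 -5;0.17 -0.24 0 0 0 -10;0.23 -0.36 0 0 0 -15;0.29 -0.49 0 0 0 -20;0.31 -0.56 0 0 0 -22.5;0.33 -0.63 0 0 0 -25;0.34 -0.7 0 0 0 -27.5;0.36 -0.77 0 0 0 -30;0.36 -0.77 0 0 0 -30;0.36 -0.77 0 0 0 -30")

```text
time: 16.17
tool_pos: [642.7, -33.9, 68.0]
tcp_rot: [-89.9, 60.0, -170.2]
ft_force: [8.7, -4.7, -5.5]
finger_gap: 34.6
```

```bash
python3 -c "
from h import *
q,t=state();arc(q,[10,6,2,-2])"
```

```text
t 16.1667 [642.7 -33.9  68. ] [ -89.9   60.  -170.2] [-23.3  -1.1 136.4 109.5  30.  -40.2] [ 8.7 -4.7 -5.5] 34.55877130376703
carriage px [337 143  29  26 675] [677.4 -90.5 184. ]
10 ; 0.07 0.01 -0.05 0.0 0.1 0.3
6 ; 0.09 -0.11 -0.05 0.0 0.1 -3.7
2 ; 0.1 -0.22 -0.05 0.1 0.0 -7.7
-2 ; 0.1 -0.34 -0.05 0.1 0.0 -11.7
```

Emit:
move_arm(motion="0 0 0 0 0 0;0 0 0 0 0 0;0 0 0 0 0 0;0 0 0 0 0 0", fingers=6.5)

```text
time: 16.55
tool_pos: [642.2, -32.9, 67.5]
tcp_rot: [-90.0, 60.0, -170.2]
ft_force: [0.8, 0.2, -0.2]
finger_gap: 65.0
```

Emit:
move_arm(motion="-0.03 0.14 0 0 0 5;-0.07 0.28 0 0 0 10;-0.13 0.41 0 0 0 15;-0.2 0.53 0 0 0 20;-0.27 0.66 0 0 0 25;-0.36 0.77 0 0 0 30;-0.4 0.83 0 0 0 32.5;-0.4 0.83 0 0 0 32.5;-0.4 0.83 0 0 0 32.5")

```text
time: 17.3
tool_pos: [638.8, -25.3, 67.4]
tcp_rot: [-90.0, 60.1, -137.8]
ft_force: [-0.3, 0.2, -1.1]
finger_gap: 65.1
```

Emit:
move_arm(motion="0 0 0 0 0 0;0 0 0 0 0 0;0 0 0 0 0 0;0 0 0 0 0 0;0 0 0 0 0 0;0 0 0 0 0 0", fingers=2.5)

```text
time: 17.8
tool_pos: [639.3, -26.6, 67.8]
tcp_rot: [-89.7, 60.0, -137.7]
ft_force: [3.3, -7.9, -2.6]
finger_gap: 34.9
```

```bash
cat >> h.py <<'E'
def edges(t=None):
    # subpixel left edge of carriage, on rows 145..167, and both edges where free
    t=t or eyes.snapshot('top');g=t['image'].astype(float).min(2)
    out=[]
    for v in range(146,168):
        row=g[v,300:400]; k=np.nonzero((row[:-1]<140)&(row[1:]>=140))[0]
        if len(k): 
            k=k[0];out.append(300+k+(140-row[k])/(row[k+1]-row[k]))
    u=np.median(out);print('left edge',round(u,2),'y',ray(t,u,156.5,184)[1].round(1));return u
E
python3 -c "
from h import *
q,t=state();arc(q,[42]);edges(t);
s=dict(t);s['image']=cv2.imread('pics/t6.png');edges(s)"
```

```text
t 17.8 [639.3 -26.6  67.8] [ -89.7   60.  -137.7] [-36.7  16.3 116.7  73.5  62.3 -36. ] [ 3.3 -7.9 -2.6] 34.926039816981735
carriage px [337 143  29  26 675] [677.4 -90.5 184. ]
42 ; 0.01 0.09 -0.03 0.1 0.1 -0.1
left edge 336.43 y -52.9
left edge 318.35 y -6.2
```

Emit:
move_arm(motion="0.09 -0.11 0 0 0 -5;0.17 -0.23 0 0 0 -10;0.25 -0.35 0 0 0 -15;0.31 -0.48 0 0 0 -20;0.34 -0.55 0 0 0 -22.5;0.36 -0.62 0 0 0 -25;0.38 -0.69 0 0 0 -27.5;0.39 -0.75 0 0 0 -30;0.39 -0.75 0 0 0 -30;0.39 -0.75 0 0 0 -30")

```text
time: 18.68
tool_pos: [642.6, -33.3, 67.9]
tcp_rot: [-89.8, 60.0, -167.7]
ft_force: [16.0, -5.1, -11.2]
finger_gap: 34.8
```

Emit:
move_arm(motion="0 0 0 0 0 0;0 0 0 0 0 0;0 0 0 0 0 0;0 0 0 0 0 0", fingers=6.5)

```text
time: 19.02
tool_pos: [642.0, -31.9, 67.4]
tcp_rot: [-90.0, 60.0, -167.7]
ft_force: [-0.2, 0.4, 0.0]
finger_gap: 65.1
```

Emit:
move_arm(motion="-0.03 0.14 0 0 0 5;-0.07 0.28 0 0 0 10;-0.13 0.41 0 0 0 15;-0.2 0.53 0 0 0 20;-0.27 0.66 0 0 0 25;-0.36 0.77 0 0 0 30;-0.36 0.77 0 0 0 30;-0.36 0.77 0 0 0 30")

```text
time: 19.68
tool_pos: [639.5, -25.6, 67.5]
tcp_rot: [-90.0, 60.1, -137.8]
ft_force: [0.3, 0.3, 0.7]
finger_gap: 65.1
```

Emit:
move_arm(motion="0 0 0 0 0 0;0 0 0 0 0 0;0 0 0 0 0 0;0 0 0 0 0 0;0 0 0 0 0 0;0 0 0 0 0 0", fingers=2.5)

```text
time: 20.18
tool_pos: [639.6, -26.4, 67.7]
tcp_rot: [-89.7, 60.0, -137.7]
ft_force: [4.3, -7.7, -5.1]
finger_gap: 34.5
```

```bash
python3 - <<'E'
from h import *
q,t=state();edges(t);arc(q,[40])
s=eyes.snapshot('scene')
# objective axis in top: post top centroid and camera post; in scene: post top & cylinder edges
for nm,S,z in(('top',t,387),):
    g=S['image'].astype(int).min(2)
    for (u0,u1) in((270,298),(370,392)):
        m=(g[78:102,u0:u1]>200).astype(np.uint8);n,l,st,c=cv2.connectedComponentsWithStats(m);i=1+np.argmax(st[1:,4])
        u,v=c[i]+[u0,78];print(nm,st[i],u,v,ray(S,u,v,387).round(1))
A=cv2.resize(s['image'][85:225,340:460],(500,583),interpolation=3);B=cv2.resize(t['image'][125:185,350:410],(300,300),interpolation=3)
o=np.zeros((583,800,3),np.uint8);o[:,:500]=A;o[:300,500:]=B;cv2.imwrite('pics/z8.png',o)
E
```

```text
t 20.1833 [639.6 -26.4  67.7] [ -89.7   60.  -137.7] [-36.7  16.3 116.7  73.6  62.2 -36. ] [ 4.3 -7.7 -5.1] 34.50942973214979
carriage px [346 143  20  26 465] [ 677.2 -102.2  184. ]
left edge 345.46 y -76.2
40 ; 0.02 0.03 -0.02 0.1 0.1 -2.0
top [  6   0  22  24 395] 288.24303797468355 88.20506329113924 [787.9  61.5 387. ]
top [  4   4  14  14 150] 380.6066666666667 88.87333333333333 [ 784.3 -137.9  387. ]
```

View pics/z8.png

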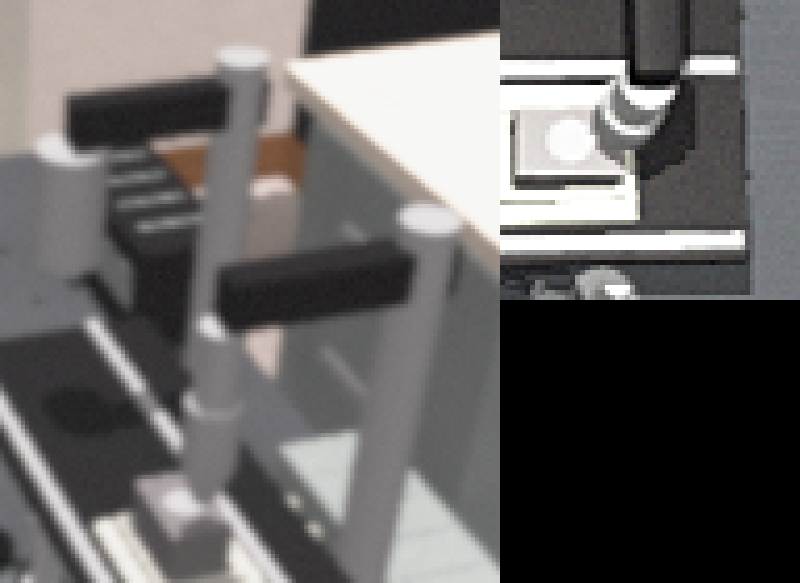

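The top crop shows the block's disc about 20 mm left of the objective axis, with the block still flat. I'll cross-check the objective axis.

```bash
python3 - <<'E'
from h import *
t=eyes.snapshot('top');s=eyes.snapshot('scene')
print('arm end',ray(t,381.4,130,375),'post scene',ray(s,443.2,137.3,387))
for p in([679.3,-138.3,345],[679.3,-138.3,262],[679.3,-138.3,238]): print(p,proj(t,p),proj(s,p))
g=t['image'].astype(int).max(2)
for v in(110,120,128): print(v,g[v,370:395])
g=t['image'].astype(int).min(2)
for v in(150,153,156): print(v,g[v,352:392])
gs=s['image'].astype(int).min(2)
for v in(170,180,186,190): print(v,gs[v,378:404])
E
```

```text
arm end [ 696.71432352 -138.83541389  375.        ] post scene [ 785.93118122 -136.8027975   387.        ]
[679.3, -138.3, 345] (np.float64(379.22371117356613), np.float64(141.008667930965)) (np.float64(393.0415865646991), np.float64(163.51841717218244))
[679.3, -138.3, 262] (np.float64(373.81769717341194), np.float64(148.74792641441928)) (np.float64(389.163004697236), np.float64(196.0697804796151))
[679.3, -138.3, 238] (np.float64(372.40368175719215), np.float64(150.77223319671802)) (np.float64(388.12702729806614), np.float64(204.76431829034385))
110 [120 121 123 100  44  17  59  83  85  74  73  69  70  70  60  84 121 125
 127 128 126 125 125 121 129]
120 [118 114 123 134  88  21  40  76  83  80  74  75  73  67  71  54 112 135
 132 128 131 127 132 134 127]
128 [78 80 79 80 62 26 29 76 92 84 79 78 76 75 72 66 45 38 66 76 76 76 72 73
 76]
150 [ 79 179 221 218 215 212 213 210 241 252 251 251 252 252 255 248 157  95
 107 116 180 253 248 226 202 177 207 197 143  87  30  36  43  46  46  37
  32  65  75  73]
153 [120 186 227 216 215 214 212 239 251 250 250 250 250 250 250 255 246 158
 100  99 104 104 106 102 103 104  94  53  29  45  34  42  43  40  39  30
  40  63  78  80]
156 [120 187 231 222 220 214 217 216 223 230 250 254 254 255 250 227 211 217
 220 159 105 110 114 174 140  40  27  40  43  38  46  44  41  37  38  55
  79  81  71  72]
170 [ 51  51  55  53  64  71  91 103 113 111 112 114 116 118 121 122 121 120
 120 114 113 129 152 173 183 186]
180 [ 55  44  42  42  46  89 137 162 153 128 118 118 119 122 121 124 119 118
 115 113 115 110 112 112 111 112]
186 [203 213 189 144 100  85  95 107 114 121 124 125 125 126 127 126 123 124
 117 113 110 112 109 110 112 110]
190 [ 87 126 172 205 206 168 128 113 114 115 116 120 120 117 119 119 119 116
 110 100 100 105 106 107 109 110]
```

Emit:
move_arm(motion="0.09 -0.11 0 0 0 -5;0.17 -0.23 0 0 0 -10;0.25 -0.35 0 0 0 -15;0.31 -0.48 0 0 0 -20;0.34 -0.55 0 0 0 -22.5;0.36 -0.62 0 0 0 -25;0.37 -0.66 0 0 0 -26.5;0.37 -0.66 0 0 0 -26.5;0.37 -0.66 0 0 0 -26.5;0.37 -0.66 0 0 0 -26.5")

```text
time: 21.22
tool_pos: [642.7, -32.3, 67.8]
tcp_rot: [-89.9, 60.0, -164.3]
ft_force: [16.5, -3.9, -11.3]
finger_gap: 34.1
```

Emit:
move_arm(motion="0 0 0 0 0 0;0 0 0 0 0 0;0 0 0 0 0 0;0 0 0 0 0 0", fingers=6.5)

```text
time: 21.55
tool_pos: [642.0, -30.7, 67.4]
tcp_rot: [-90.0, 60.0, -164.2]
ft_force: [0.0, 0.2, 0.6]
finger_gap: 65.2
```

```bash
python3 - <<'E'
from h import *
q,t=state();edges(t)
P=q['tool_pos'];R=Ro.from_euler('xyz',q['tcp_rot'],degrees=True);a=R.apply([0,1,0]);print('out 80mm',-8*a)
s=eyes.snapshot('scene')
A=cv2.resize(s['image'][150:230,350:430],(500,500),interpolation=3);B=cv2.resize(t['image'][125:185,350:410],(300,300),interpolation=3)
o=np.zeros((500,800,3),np.uint8);o[:,:500]=A;o[:300,500:]=B;cv2.imwrite('pics/z9.png',o)
E
```

```text
t 21.55 [642.  -30.7  67.4] [ -90.    60.  -164.2] [-27.3   1.5 134.   99.5  37.  -37. ] [0.  0.2 0.6] 65.17323861738465
carriage px [354 143  12  26 277] [ 677.1 -112.5  184. ]
left edge 353.49 y -96.9
out 80mm [-6.66730205 -1.89271248  3.99558793]
```

View pics/z9.png

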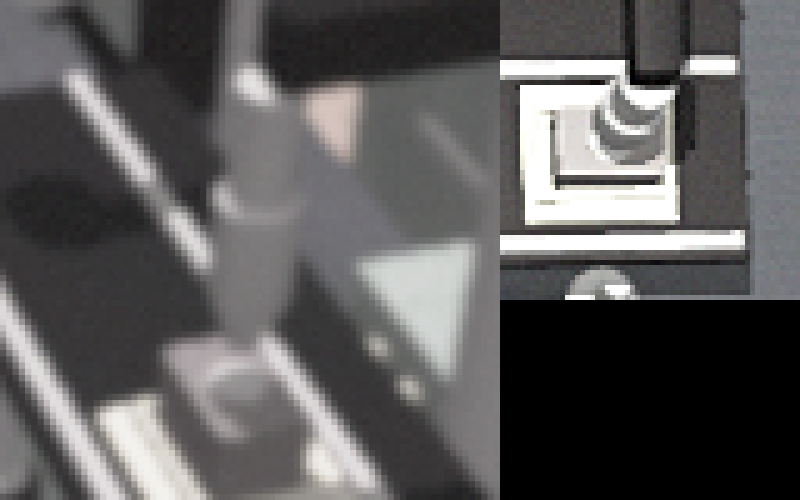

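The block's top face is centred under the objective. Top view puts the block at y ≈ −138 and the objective axis at y ≈ −138; the scene corners agree within about 1 px. Withdrawing.

Emit:
move_arm(motion="-1.4 -0.4 0.8 0 0 0;-2.8 -0.8 1.7 0 0 0;-4.2 -1.2 2.5 0 0 0;-5.5 -1.6 3.3 0 0 0;-6.7 -1.9 4 0 0 0;-6.7 -1.9 4 0 0 0;-6.7 -1.9 4 0 0 0;-6.7 -1.9 4 0 0 0;-6.7 -1.9 4 0 0 0")

```text
time: 22.4
tool_pos: [577.3, -50.5, 105.9]
tcp_rot: [-90.3, 59.9, -164.3]
ft_force: [-0.7, -0.6, -0.0]
finger_gap: 64.9
```

```bash
python3 - <<'E'
from h import *
q,t=state();edges(t)
b=cv2.imread('pics/t0.png').astype(int)
g=t['image'].astype(int)
d=(abs(g-b).max(2)>60).astype(np.uint8);n,l,st,c=cv2.connectedComponentsWithStats(d)
print([(x[:].tolist()) for x in st[1:] if x[4]>20])
E
```

```text
t 22.4 [577.3 -50.5 105.9] [ -90.3   59.9 -164.3] [-36.3 -15.8 143.1  83.5  43.6 -23.9] [-0.7 -0.6 -0. ] 64.90024275074073
carriage px [354 143  12  26 278] [ 677.1 -112.5  184. ]
left edge 353.47 y -96.9
[[318, 142, 32, 29, 868], [354, 142, 32, 28, 644], [348, 195, 7, 10, 38], [321, 203, 8, 12, 43], [331, 208, 83, 192, 6180], [322, 215, 23, 15, 92], [202, 239, 23, 16, 264], [300, 360, 33, 6, 127], [288, 366, 41, 13, 270], [250, 374, 29, 26, 390], [325, 381, 19, 19, 162], [281, 384, 15, 16, 66], [53, 389, 37, 11, 308], [0, 390, 34, 10, 162]]
```

Emit:
move_arm(motion="1 0.3 -0.6 0 0 0;1.5 0.4 -0.9 0 0 0;1.5 0.4 -0.9 0 0 0;1.5 0.4 -0.9 0 0 0")

```text
time: 22.78
tool_pos: [592.3, -46.4, 97.0]
tcp_rot: [-90.3, 59.9, -164.3]
ft_force: [-0.4, -0.3, -0.6]
finger_gap: 64.7
```

```bash
python3 -c "
from h import *
q,t=state();edges(t);print(q['qd'].round(2));r.hand_in()"
```

```text
t 22.7833 [592.3 -46.4  97. ] [ -90.3   59.9 -164.3] [-34.1 -11.4 141.   87.1  41.7 -27. ] [-0.4 -0.3 -0.6] 64.65666044735282
carriage px [354 143  12  26 278] [ 677.1 -112.5  184. ]
left edge 353.47 y -96.9
[-0.58 -1.27  0.3  -0.58  0.37  0.41]
the job is handed in; nothing more can be done
```

I set the specimen block flat in the tray, let go, and turned the knob clockwise in four grips. I then let go of the knob, backed the gripper off and handed the job in at about 22.8 s. No verdict was reported.

**What the last checks showed:**
- **Centring:** the carriage had moved about 91 mm. By the top camera the block's centre is at y ≈ −138 mm, against an objective axis at about −138 mm (single readings from −136.8 to −138.8). The limit is 7 mm.
- **Block in the tray:** it lay flat, about 2 mm off the tray's centre along the travel, against a limit of 7 mm.
- **At rest:** the carriage edge had not moved since the release, and the tool force was under 1 N.
- **Other things on the table:** comparing the top picture before and after showed no change at any of the bystanders I could see. The arm hid the screwdriver, so I could not check it, though I never worked near it.

**What disagreed or went less smoothly:**
- **Knob position:** as gripped, it sat about 1.5 mm off where the camera put it.
- **First turn:** it stopped at about 30° of the planned 40°, with up to about 46 N of tool force, because the arm was close to a wrist singularity. I made the later turns from a better side.
- **Withdrawal:** joint 3 came to 143.10°, against a limit of 143.12°, before I moved it clear.

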